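# Lock out the bench isolator

## Task

Switch the bench isolator off and secure it for servicing: swing its lever anticlockwise from on until it comes up against the stop post, firmly but without ramming it, so that the padlock hole in its round flange stands under the locking plunger, then push the plunger fully down through the hole. Leave the tools and parts lying around the switch box where they are, and let go.

Things in the scene. Friction and masses are not known exactly. Their poses are not given: they have to be found in the camera images.
- isolator: Grey isolator switch box screwed to the bench, 170 x 170 x 50 mm high (feet and gland stubs stick out 15 mm at its sides and front). Origin on the bench under its centre, on the upright turning axis of the handle; z up; at yaw 0 its x points away from the robot. On its top are the black rotary handle and a steel hasp.
- hub (a point): Top centre of the handle's hub, on the turning axis, 92 mm above the bench. The handle is a round white-painted flange of radius 66 mm (heights 56 to 64 mm above the bench) under a straight black lever 18 mm wide (heights 64 to 92 mm) that reaches 110 mm out from the axis.
- hasp_seat (a point): Fixed point on the box top (50 mm high) about where the steel hasp is screwed on: a stop post (12 mm thick, 84 mm high, 74 mm from the axis) and a bracket over the flange rim (84 mm high) with the locking plunger. The hasp is adjustable: it sits up to 0.25 rad either way round the axis, not reported, so feel for the post. Over 60 N on the post is ramming; 20 N by hand on the lever is fine.
- handle (a joint): Handle angle about the upright axis, rad, growing anticlockwise seen from above. 0: the lever points along -y of the box (on); it starts at 0 to 0.35. Its leading side meets the stop post, at off, somewhere between 1.24 and 1.76. It stays where it is left; turning it takes about 0.22 N m (2 to 3 N near the lever's end).
- lever_tip (a point): Outer end of the lever, 110 mm from the axis, on its centre line at mid height (78 mm above the bench). Moves with the handle.
- padlock_hole (a point): Centre of the padlock hole at the flange's top face (64 mm high), 57 mm from the axis, 0.75 rad ahead (anticlockwise) of the lever; 11 mm wide along the rim (the plunger's round-ended pin is 8 mm). Moves with the handle. With the lever against the stop post, the hole is right below the plunger: the centre of its knob is then vertically above this point.
- plunger (a joint): How far the locking plunger is pushed down, m: 0 up, 0.014 fully down; starts nearly up. Its round black knob is 22 mm across; its flat top is 115 mm above the bench when up, 101 mm when down. No spring: it moves with about 3 N and stays where left. The pin meets the flange at 0.003 and is blocked there unless the hole is underneath.
- nippers: Side nippers with two handles lying flat, 64 x 114 x 14 mm, bystander beside the box; origin under the centre.
- parts_tin_3: Small round grey tin, 50 mm across, 20 mm high, bystander; origin under the centre.
- movement_3: Black square clock movement with a brass stem, 56 x 56 x 32 mm, bystander; origin under the centre.
- screwdriver_3: Screwdriver, 140 mm long, lying behind the box, bystander; origin under the centre.
- marker: Felt marker, 129 mm long, lying in front of the box, bystander; origin under the centre.

How it is judged:
On the way, in this order (a step that is already met when the one before it is completed fails the run):
1. the lever is swung round to off, the plunger still up (value of joint handle above 1.2 rad and value of joint plunger below 0.0045 m), for 0.2 s.
2. the plunger is pushed down through the hole (value of joint plunger above 0.012 m), for 0.2 s.
At the end, for the whole second after the job is handed in: The handle is at off (above 1.2 rad) and at rest, with the plunger down through its padlock hole (at least 12 of its 14 mm; it cannot go below 3 mm unless the hole is lined up) (value of joint handle above 1.2 rad and value of joint plunger above 0.012 m and velocity of joint handle between -0.05 and 0.05 rad/s); the robot touches nothing.
It fails at once if the lever is rammed against the stop post (more than 60 N on the post) (contact force between hasp_c0 and isolator above 60 N).
It fails at once if a bystander is moved by more than 20 mm (distance of any of nippers, parts_tin_3, movement_3, screwdriver_3, marker from where it was at the start of the episode above 0.02 m).
It also fails if it takes over 48 s, if anything falls off the work surface, if the arm or the gripper's body presses on something with over 40 N, if the wrist force passes 120 N, or if a joint passes its speed limit or range.

## Robot

A 7-joint arm with a two-finger parallel gripper is mounted at the origin on a cart in front of the work surface, level with it; the furniture and walls round the work are solid. World frame = base frame: x ahead of the robot, y to its left, z up, the work surface at z = 0. Lengths are in m, angles in rad, forces in N, time in s.
With the tool pointing down it reaches from about 0.4 to 0.85 m from the base axis. Payload 4.5 kg.
Tool frame: the origin (TCP) lies at the very end of the fingers, on their centre line; the grasp point (between the pads) lies 19 mm behind it; z points along the fingers, y is the line along which they close (so a half turn about z gives the same grasp; the last joint's range is limited). The gripper opens to 88 mm and grips with 3 to 60 N. Pads are 18 mm wide; open, the fingers measure 123 mm over their backs; the gripper's body (75 mm by 187 mm) begins 45 mm behind the grasp point.
Start: joints at [1.326, 0.689, -0.195, 1.565, 0.157, 0.902, -0.215], TCP at [0.172, -0.601, 0.239] pointing down, gripper open.
Joint ranges: [-3.01, 3.01], [-0.46, 2.08], [-1.47, 1.51], [0.13, 2.56], [-1, 4.14], [0.04, 2.09], [-2.66, 2.66]. Speed limits (rad/s): [2.57, 2.57, 3.14, 3.14, 3.14, 3.14, 3.14].

## Interface

Orientations are given as a unit quaternion [x, y, z, w].
In Python, from plant import r gives the robot as it stands. The module is installed in compiled form; this text tells all that it offers.
- The arm moves only by the tool step_arm, never from a script. Its argument "increments" is a list of rows, each a list of 2 entries, a list of its own where there are three numbers: the shift along the world's x, y, z in cm, then the turn, a rotation vector about the world's x, y, z in degrees. A call has exactly 10 rows; each row shifts and turns the commanded pose from where the row before left it; what a row does not reach is not made up. A row lasts 1/10 s, in which the tool goes at most 50 mm and 8.59 degrees, less where a joint would pass 70% of its speed; a pose out of reach is approached as far as the arm can. A call is refused whole if a number of a shift passes 5 or a number of a turn 8.59, either way. A call with a gripper value outside its range is refused whole. "fingers" is the opening, from 0 (shut) to 1 (fully open), set as the call begins (left out, the last holds). The fingers move at their own pace and stop on an object; "grip_force" is the grip in N (left out, the last holds). Time passes only in rows, so rows that do not move let the fingers close, or fill a call up. It gives the time, the measured TCP pose, the force, the opening and the grip force at its end, in the units of the state.
- r.get_state(): the state, without advancing time (a new reading comes with each control period).
- r.snapshot(name): name is "scene" or "top"; returns (picture, depth): 400x640x3 uint8, red, green, blue; 400x640 float32, m along the optical axis (not along the pixel's ray), 0 where there is no reading.
- r.calibration(name): a dict with "fov_y" (degrees; the focal length in pixels is half the picture's height over the tangent of half this angle, whatever the lens; pixels are square), "cx", "cy" (the principal point, pixels), "k1" (the pictures are not rectified: a ray, as slopes to the right and down, at radius r is drawn at 1 + k1 r^2 times it, then the intrinsics apply), "R" (3x3) and "t" (3): a world point X has camera coordinates R X + t. Camera axes: x right, y down, z forward; pixel columns grow to the right and rows downward; lengths in m; the calibration is good to about 2 mm. A picture is of the moment at which its call begins. calibration takes no time and is no camera call.
- r.finish_job(): hands the job in; it is judged then, once.
The state is a dict: "clock": time; "q": joint angles; "qd": joint speeds; "joint_torque": joint torques, N m; "tool_pos": TCP position; "eef_rot": TCP orientation; "contact_force": force on the tool from outside, world axes, zero at the start; "moment": the same for the moment, N m; "opening": opening from 0.0 (shut) to 1.0 (fully open); "finger_force": force on a finger pad.
Only numpy, scipy, OpenCV 4.12 (cv2) and the standard library are available. Lean on these libraries where they do the work, as an engineer would, in place of code of your own. Each camera call takes 0.05 s, during which the arm holds its last target. There are 200 camera calls.

## Working session

There is one attempt and no reset: what is moved stays moved. The work goes in short steps, Python scripts to look and compute and a tool call to move; the robot and the scene stay as the last step left them, time stands still between calls to the robot, and variables do not carry over. Pictures are saved under pics/ and viewed, at most 10 in all, crops included, and the job is handed in when it is done.

Besides the shell and the picture viewer there is one more tool, called after "Emit:" as name(argument=value, ...) on one line, values as JSON. step_arm: Moves the arm, as the interface text tells. Its arguments: {"type":"object","properties":{"increments":{"type":"array","items":{"type":"array"}},"fingers":{"type":"number"},"grip_force":{"type":"number"}},"required":["increments"]}

```bash
mkdir -p pics
cat > h.py <<'E'
import numpy as np, cv2
from plant import r
def K(n):
    c=r.calibration(n); f=200/np.tan(np.radians(c["fov_y"])/2); return c,f
def ray(n,u,v):
    c,f=K(n); d=np.array([(u-c["cx"])/f,(v-c["cy"])/f]); s=d.copy()
    for _ in range(20): s=d/(1+c["k1"]*(s@s))
    R=np.array(c["R"]);t=np.array(c["t"]); return -R.T@t, R.T@np.r_[s,1]
def onz(n,u,v,z):
    o,d=ray(n,u,v); return o+d*(z-o[2])/d[2]
def snap(n,name):
    p,d=r.snapshot(n); cv2.imwrite(f"pics/{name}.png",p[:,:,::-1]); np.save(f"pics/{name}.npy",d); return p,d
E
python3 - <<'E'
from h import *
for n in("scene","top"):
    snap(n,n+"1"); c,f=K(n); print(n,f,c)
print(r.get_state())
E
```

```text
scene 385.1389707254757 {'fov_y': 54.885079248543505, 'cx': 318.3066653750629, 'cy': 201.62962129598696, 'k1': 0.0242065021393761, 'R': array([[ 0.89796763, -0.43973557, -0.01693419],
       [-0.21752376, -0.4100879 , -0.88572644],
       [ 0.38254091,  0.79903726, -0.4638986 ]]), 't': array([-0.39336614,  0.26777809,  0.54997525])}
top 493.3291277562332 {'fov_y': 44.13613925534776, 'cx': 321.84810215927405, 'cy': 198.24622461278855, 'k1': -0.023502864224742796, 'R': array([[-5.75250666e-03, -9.99983296e-01,  5.62004371e-04],
       [-9.97457205e-01,  5.69804970e-03, -7.10398291e-02],
       [ 7.10354402e-02, -9.69232400e-04, -9.97473321e-01]]), 't': array([0.15459328, 0.53383318, 1.06922813])}
{'clock': 0.1, 'q': array([ 1.32581934,  0.68987118, -0.19450467,  1.56621186,  0.15729167,
        0.90252845, -0.21513884]), 'qd': array([ 1.24503938e-03, -5.69409629e-04,  7.11762005e-04, -2.38101541e-03,
       -5.72314200e-05, -1.77432474e-03,  1.23133475e-03]), 'joint_torque': array([-3.20744482e-03, -5.28492880e+01, -1.27143893e+00, -1.53837669e+01,
       -5.25742129e-02,  1.93712483e-03,  5.19556784e-05]), 'tool_pos': array([ 0.17178362, -0.60034538,  0.23801542]), 'eef_rot': array([ 9.90299636e-01,  1.38945914e-01, -1.76449711e-04, -7.95744866e-04]), 'contact_force': array([-0.97848705, -0.88590916,  0.09962768]), 'moment': array([-0.00207448, -0.03328585, -0.00013948]), 'finger_force': 0.0, 'opening': 0.9964683477094239}
```

View pics/top1.png

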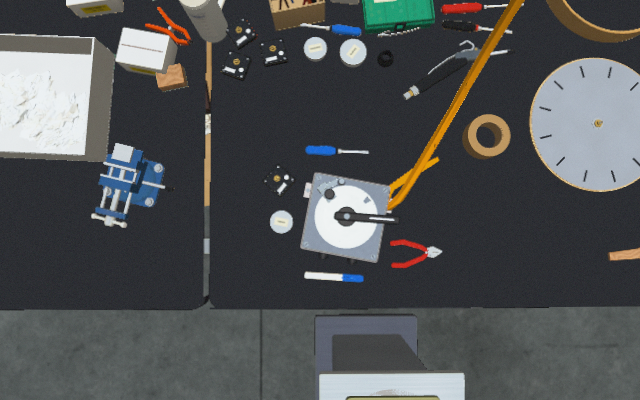

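View pics/scene1.png

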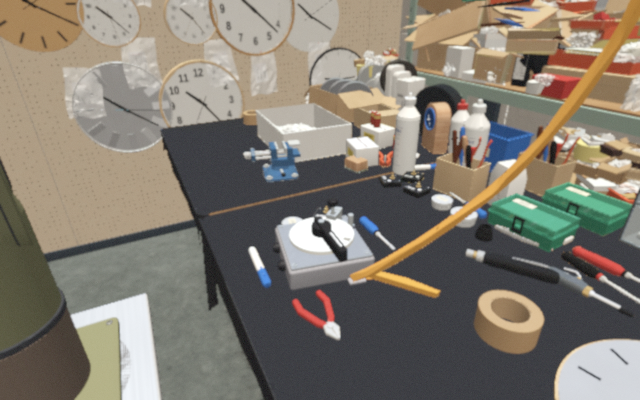

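Run:
```python
from h import *
p=cv2.imread("pics/top1.png"); d=np.load("pics/top1.npy")
cv2.imwrite("pics/topc.png",cv2.resize(p[130:300,250:460],None,fx=3.5,fy=3.5,interpolation=cv2.INTER_CUBIC))
s=cv2.imread("pics/scene1.png")
cv2.imwrite("pics/scc.png",cv2.resize(s[190:300,260:450],None,fx=4,fy=4,interpolation=cv2.INTER_CUBIC))
def P(u,v):
    o,dd=ray("top",u,v); return (o+dd*d[v,u]).round(3)
for u,v in [(346,216),(390,219),(329,194),(340,183),(400,190),(430,165),(470,90),(510,20),(366,197),(345,235)]: print(u,v,P(u,v))
# white flange + box masks
for nm,m,z in(("flange",(p.min(2)>200),.064),):
    m=m.astype(np.uint8); m[:,:305]=0; m[:, 400:]=0; m[:170]=0;m[262:]=0
    c=max(cv2.findContours(m,0,1)[0],key=cv2.contourArea); e=cv2.minEnclosingCircle(cv2.convexHull(c)); print(e,onz("top",*e[0],z), cv2.fitEllipse(cv2.convexHull(c)))
```

```text
346 216 [0.493 0.102 0.095]
390 219 [0.486 0.012 0.091]
329 194 [0.536 0.137 0.113]
340 183 [0.562 0.114 0.085]
400 190 [ 0.55  -0.017  0.046]
430 165 [ 0.607 -0.089  0.018]
470 90 [ 0.783 -0.19  -0.003]
510 20 [ 0.792 -0.147  0.351]
366 197 [0.535 0.057 0.051]
345 235 [0.454 0.103 0.064]
((345.5029296875, 216.63902282714844), 31.445022583007812) [0.49233169 0.10191447 0.064     ] ((345.6360778808594, 216.5835418701172), (62.45718002319336, 62.633087158203125), 129.02699279785156)
```

View pics/topc.png

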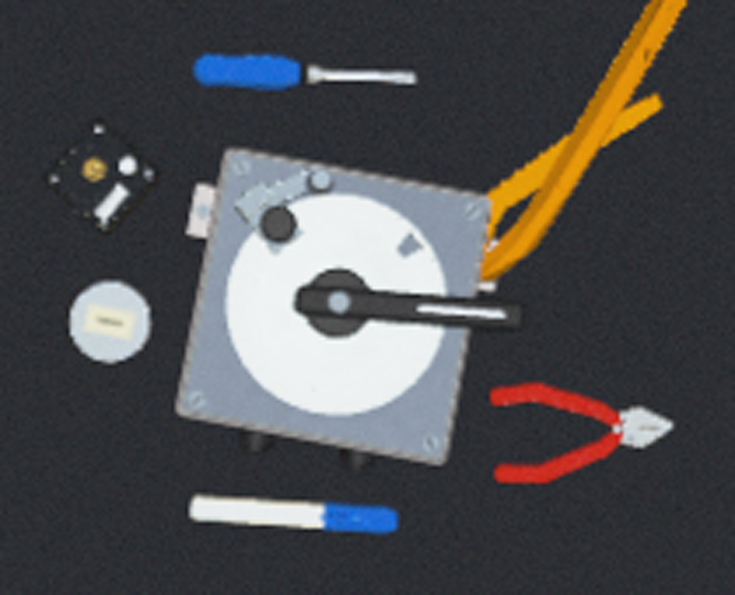

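View pics/scc.png

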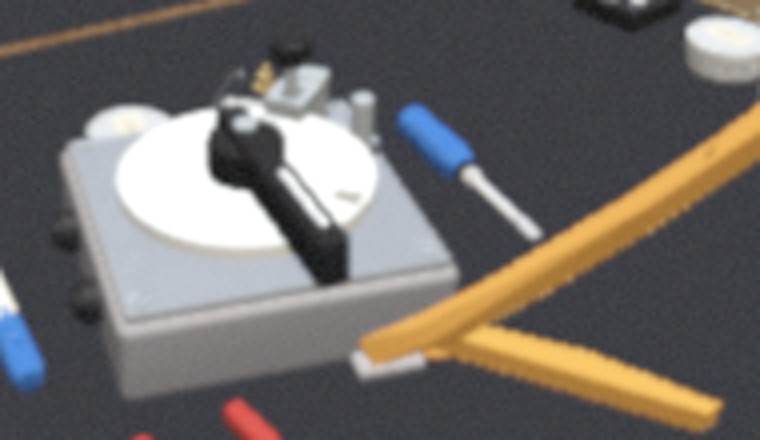

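Run:
```python
from h import *
p=cv2.cvtColor(cv2.imread("pics/top1.png"),cv2.COLOR_BGR2HSV); d=np.load("pics/top1.npy")
m=(p[:,:,0]>10)&(p[:,:,0]<25)&(p[:,:,1]>170)&(p[:,:,2]>120)
for v in range(2,215,10):
    us=[u for u in np.where(m[v])[0] if 380<u<540]
    if not us: continue
    o=[]
    for u in sorted({us[0]+1,us[len(us)//2],us[-1]-1}):
        a,b=ray("top",u,v); o.append((a+b*d[v,u]).round(3).tolist())
    print(v,us[0],us[-1],o)
# lever angle in top view at z .092
g=cv2.imread("pics/top1.png"); k=(g.max(2)<75).astype(np.uint8); 
H=d.copy(); 
pts=[]
for v in range(205,235):
    for u in range(325,405):
        a,b=ray("top",u,v); X=a+b*d[v,u]
        if .080<X[2]<.1: pts.append(X)
pts=np.array(pts); C=np.array([.4923,.1019]); q=pts[np.hypot(*(pts[:,:2]-C).T)>.04]
print(len(q),q.mean(0),np.degrees(np.arctan2(*(q.mean(0)[:2]-C)[::-1])), np.hypot(*(q[:,:2]-C).T).max())
for u,v in[(309,300),]: pass
c=lambda x,y:(250+x/3.5,130+y/3.5)
for n,x,y,z in(("hub",339,302,.092),("knob",277,224,.115),("post",319,180,.084),("boxTL",228,150,.05),("TR",490,197,.05),("BR",441,464,.05),("BL",180,412,.05),("hole",409,244,.06)):
    w=onz("top",*c(x,y),z); print(n,w.round(3),np.hypot(*(w[:2]-C)).round(4),np.degrees(np.arctan2(w[1]-C[1],w[0]-C[0])).round(1))
cs=lambda x,y:(260+x/4,190+y/4)
for n,x,y,z in(("hub",246,125,.092),("knob",291,48,.115),("post",364,97,.084)): print(n,onz("scene",*cs(x,y),z).round(3))
```

```text
2 509 522 [[0.811, -0.14, 0.372], [0.806, -0.146, 0.384], [0.807, -0.153, 0.382]]
12 503 516 [[0.805, -0.138, 0.351], [0.797, -0.143, 0.368], [0.798, -0.149, 0.368]]
22 498 509 [[0.794, -0.135, 0.338], [0.789, -0.138, 0.35], [0.792, -0.147, 0.345]]
32 492 503 [[0.786, -0.132, 0.318], [0.782, -0.136, 0.329], [0.781, -0.142, 0.33]]
42 486 497 [[0.778, -0.129, 0.295], [0.773, -0.133, 0.308], [0.771, -0.138, 0.313]]
52 480 490 [[0.767, -0.123, 0.28], [0.763, -0.127, 0.29], [0.763, -0.134, 0.289]]
62 474 485 [[0.756, -0.119, 0.261], [0.752, -0.124, 0.271], [0.751, -0.13, 0.274]]
72 468 479 [[0.744, -0.113, 0.244], [0.741, -0.119, 0.252], [0.74, -0.126, 0.253]]
82 463 473 [[0.73, -0.107, 0.23], [0.727, -0.112, 0.237], [0.728, -0.12, 0.235]]
92 457 467 [[0.717, -0.102, 0.208], [0.714, -0.106, 0.219], [0.714, -0.113, 0.22]]
102 452 462 [[0.703, -0.097, 0.191], [0.7, -0.101, 0.204], [0.702, -0.111, 0.196]]
112 447 456 [[0.687, -0.09, 0.179], [0.685, -0.096, 0.186], [0.685, -0.102, 0.186]]
122 440 450 [[0.673, -0.082, 0.157], [0.67, -0.087, 0.167], [0.67, -0.094, 0.169]]
132 434 444 [[0.656, -
[... 394 characters left out ...]
]
182 393 414 [[0.57, -0.009, 0.014], [0.57, -0.031, 0.016], [0.565, -0.041, 0.068]]
192 390 407 [[0.548, -0.002, 0.014], [0.545, -0.019, 0.048], [0.544, -0.028, 0.055]]
202 389 400 [[0.525, 0.002, 0.025], [0.524, -0.007, 0.035], [0.524, -0.016, 0.038]]
297 [0.4860725  0.0281261  0.09173549] -94.82508968673534 0.10964944384340346
hub [0.492 0.1   0.092] 0.0014 -98.1
knob [0.536 0.137 0.115] 0.0563 38.5
post [0.565 0.111 0.084] 0.0732 7.4
boxTL [0.587 0.166 0.05 ] 0.1144 33.9
TR [0.557 0.005 0.05 ] 0.1167 -56.1
BR [0.395 0.037 0.05 ] 0.1169 -146.5
BL [0.427 0.196 0.05 ] 0.1141 124.8
hole [0.528 0.056 0.06 ] 0.0582 -52.0
hub [0.494 0.096 0.092]
knob [0.532 0.12  0.115]
post [0.568 0.105 0.084]
```

Emit:
step_arm(increments=[[[2.5,3,0],[0,0,-2.1]],[[2.5,3,0],[0,0,-2.1]],[[2.5,3,0],[0,0,-2.1]],[[2.5,3,0],[0,0,-2.1]],[[2.5,3,0],[0,0,-2.1]],[[2.5,3,0],[0,0,-2.1]],[[2.5,3,0],[0,0,-2.1]],[[2.5,3,0],[0,0,-2.1]],[[2.5,3,0],[0,0,-2.1]],[[2.5,3,0],[0,0,-2.1]]], fingers=0, grip_force=20)

```text
clock: 1.1
tool_pos: [0.4227, -0.2994, 0.2385]
eef_rot: [0.999, -0.045, -0.0, -0.0]
contact_force: [0.7, 0.1, -0.1]
opening: 0.114
finger_force: 0.0
```

Emit:
step_arm(increments=[[[0.3,3.25,-1],[0,0,0]],[[0.3,3.25,-1],[0,0,0]],[[0.3,3.25,-1],[0,0,0]],[[0.3,3.25,-1],[0,0,0]],[[0.3,3.25,-1],[0,0,0]],[[0.3,3.25,-1],[0,0,0]],[[0.3,3.25,-1],[0,0,0]],[[0.3,3.25,-1],[0,0,0]],[[0.3,3.25,-1],[0,0,0]],[[0.3,3.25,-1],[0,0,0]]])

```text
clock: 2.1
tool_pos: [0.452, 0.0254, 0.1382]
eef_rot: [0.999, -0.044, -0.0, 0.0]
contact_force: [0.9, -0.4, 1.2]
opening: 0.006
finger_force: 0.0
```

Emit:
step_arm(increments=[[[0,0,-1.3],[0,0,0]],[[0,0,-1.3],[0,0,0]],[[0,0,-1.3],[0,0,0]],[[0,0,-1.3],[0,0,0]],[[0,0,-1.3],[0,0,0]],[[0,0,0],[0,0,0]],[[0.4,0,0],[0,0,0]],[[0.4,0,0],[0,0,0]],[[0.4,0,0],[0,0,0]],[[0.2,0,0],[0,0,0]]])

```text
clock: 3.1
tool_pos: [0.4671, 0.0242, 0.0743]
eef_rot: [0.999, -0.044, 0.001, -0.0]
contact_force: [-1.4, -0.1, 1.4]
opening: 0.008
finger_force: 1.1
```

Run:
```python
from h import *
C=np.array([.4923,.101])
th=np.radians(np.r_[np.linspace(-95,-12,20)])
p=np.array([C+.08*np.r_[np.cos(t),np.sin(t)]+.018*np.r_[np.sin(t),-np.cos(t)] for t in th])
print(p[0],p[-1]); print((np.diff(p,axis=0)*100).round(2).tolist(), np.degrees(th[1]-th[0]))
s=r.get_state(); print(s["tool_pos"],s["contact_force"],s["q"])
```

```text
[0.46739604 0.02287323] [0.5668094  0.06676041]
[[0.6, -0.17], [0.61, -0.12], [0.62, -0.07], [0.62, -0.03], [0.62, 0.02], [0.62, 0.07], [0.61, 0.12], [0.6, 0.16], [0.59, 0.21], [0.57, 0.25], [0.55, 0.3], [0.53, 0.34], [0.5, 0.38], [0.47, 0.41], [0.44, 0.45], [0.4, 0.48], [0.36, 0.51], [0.32, 0.53], [0.28, 0.56]] 4.368421052631576
[0.46711668 0.0241678  0.07425376] [-1.38280253 -0.14051072  1.39408833] [-0.15958485  0.79999185  0.01493205  2.16483905 -0.06053821  0.17542274
 -1.74817921]
```

Emit:
step_arm(increments=[[[0.6,-0.17,0],[0,0,4.4]],[[0.61,-0.12,0],[0,0,4.4]],[[0.62,-0.07,0],[0,0,4.4]],[[0.62,-0.03,0],[0,0,4.4]],[[0.62,0.02,0],[0,0,4.4]],[[0.62,0.07,0],[0,0,4.4]],[[0.61,0.12,0],[0,0,4.4]],[[0.6,0.16,0],[0,0,4.4]],[[0.59,0.21,0],[0,0,4.4]],[[0.57,0.25,0],[0,0,4.4]]])

```text
clock: 4.1
tool_pos: [0.5258, 0.0265, 0.0739]
eef_rot: [0.943, 0.334, -0.002, 0.001]
contact_force: [-1.7, -3.0, 1.8]
opening: 0.008
finger_force: 1.5
```

Emit:
step_arm(increments=[[[0.55,0.3,0],[0,0,4.3]],[[0.53,0.34,0],[0,0,4.3]],[[0.5,0.38,0],[0,0,4.3]],[[0.47,0.41,0],[0,0,4.3]],[[0.44,0.45,0],[0,0,4.3]],[[0.4,0.48,0],[0,0,4.3]],[[0.36,0.51,0],[0,0,4.3]],[[0.32,0.53,0],[0,0,4.3]],[[0.28,0.56,0],[0,0,4.3]],[[0,0,0],[0,0,0]]])

```text
clock: 5.1
tool_pos: [0.5661, 0.0668, 0.0739]
eef_rot: [0.779, 0.627, 0.0, 0.001]
contact_force: [1.7, -1.4, 1.3]
opening: 0.003
finger_force: 0.9
```

Run:
```python
from h import *
p,d=snap("top","top2")
cv2.imwrite("pics/top2c.png",cv2.resize(p[130:300,250:460,::-1],None,fx=3.5,fy=3.5,interpolation=cv2.INTER_CUBIC))
```

```text
(no output)
```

View pics/top2c.png

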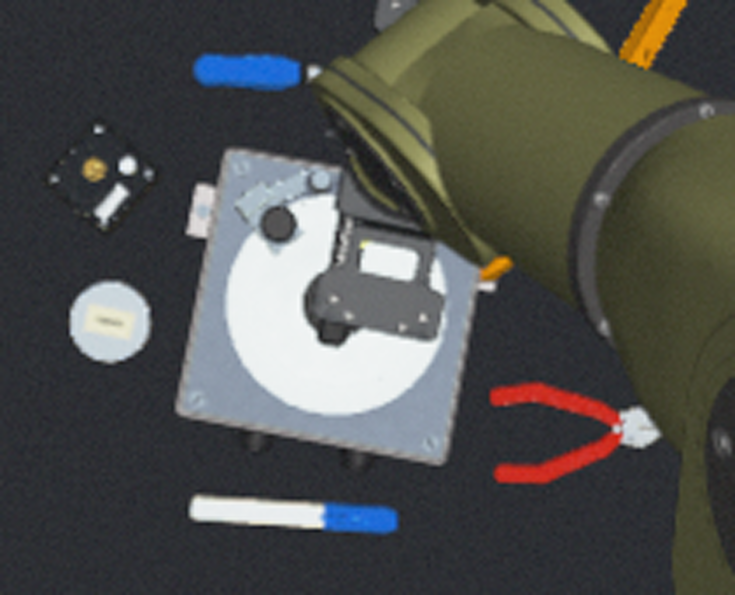

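The lever has followed the finger and now lies just short of the post (post at about 319,180 in the crop); bystanders are unmoved. I'll creep to contact.

Emit:
step_arm(increments=[[[0.02,0.1,0],[0,0,0.7]],[[0.02,0.1,0],[0,0,0.7]],[[0.02,0.1,0],[0,0,0.7]],[[0.02,0.1,0],[0,0,0.7]],[[0.02,0.1,0],[0,0,0.7]],[[0.02,0.1,0],[0,0,0.7]],[[0.01,0.1,0],[0,0,0.7]],[[0.01,0.1,0],[0,0,0.7]],[[0,0,0],[0,0,0]],[[0,0,0],[0,0,0]]])

```text
clock: 6.15
tool_pos: [0.5673, 0.0752, 0.0739]
eef_rot: [0.748, 0.664, 0.0, 0.001]
contact_force: [3.3, -3.7, -0.1]
opening: 0.006
finger_force: 1.9
```

Emit:
step_arm(increments=[[[0,0.05,0],[0,0,0]],[[0,0.05,0],[0,0,0]],[[0,0.05,0],[0,0,0]],[[0,0.05,0],[0,0,0]],[[0,0,0],[0,0,0]],[[0,0,0],[0,0,0]],[[0,0,0],[0,0,0]],[[0,0,0],[0,0,0]],[[0,0,0],[0,0,0]],[[0,0,0],[0,0,0]]])

```text
clock: 7.15
tool_pos: [0.5673, 0.0754, 0.074]
eef_rot: [0.748, 0.663, -0.001, 0.002]
contact_force: [2.5, -6.6, 1.2]
opening: 0.005
finger_force: 3.3
```

Emit:
step_arm(increments=[[[0,0.05,0],[0,0,0]],[[0,0.05,0],[0,0,0]],[[0,0.05,0],[0,0,0]],[[0,0.05,0],[0,0,0]],[[0,0.05,0],[0,0,0]],[[0,0.05,0],[0,0,0]],[[0,0,0],[0,0,0]],[[0,0,0],[0,0,0]],[[0,0,0],[0,0,0]],[[0,0,0],[0,0,0]]])

```text
clock: 8.15
tool_pos: [0.5673, 0.0755, 0.074]
eef_rot: [0.749, 0.663, -0.002, 0.003]
contact_force: [2.8, -11.6, 2.6]
opening: 0.002
finger_force: 5.5
```

Emit:
step_arm(increments=[[[0,-0.5,0],[0,0,0]],[[0,-1,0],[0,0,0]],[[0,-1,0],[0,0,0]],[[0,0,1],[0,0,0]],[[0,0,1.5],[0,0,0]],[[0,0,1.5],[0,0,0]],[[0,0,1.5],[0,0,0]],[[0,0,0.8],[0,0,0]],[[0,0,0],[0,0,0]],[[0,0,0],[0,0,0]]])

```text
clock: 9.15
tool_pos: [0.5663, 0.0562, 0.1366]
eef_rot: [0.747, 0.664, -0.0, -0.0]
contact_force: [-0.5, -0.2, -0.5]
opening: 0.01
finger_force: 0.0
```

Emit:
step_arm(increments=[[[-0.4,1,0],[0,0,0]],[[-0.4,1,0],[0,0,0]],[[-0.4,1,0],[0,0,0]],[[-0.4,1,0],[0,0,0]],[[-0.4,1,0],[0,0,0]],[[-0.4,1,0],[0,0,0]],[[-0.4,1,0],[0,0,0]],[[-0.3,1,0],[0,0,0]],[[0,0.1,0],[0,0,0]],[[0,0,0],[0,0,0]]])

```text
clock: 10.15
tool_pos: [0.5356, 0.1373, 0.1368]
eef_rot: [0.747, 0.665, 0.0, 0.0]
contact_force: [0.0, -0.0, -1.5]
opening: 0.003
finger_force: 0.0
```

Run:
```python
from h import *
p,d=snap("scene","sc2")
cv2.imwrite("pics/sc2c.png",cv2.resize(p[170:300,240:450,::-1],None,fx=3.7,fy=3.7,interpolation=cv2.INTER_CUBIC))
```

```text
(no output)
```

View pics/sc2c.png

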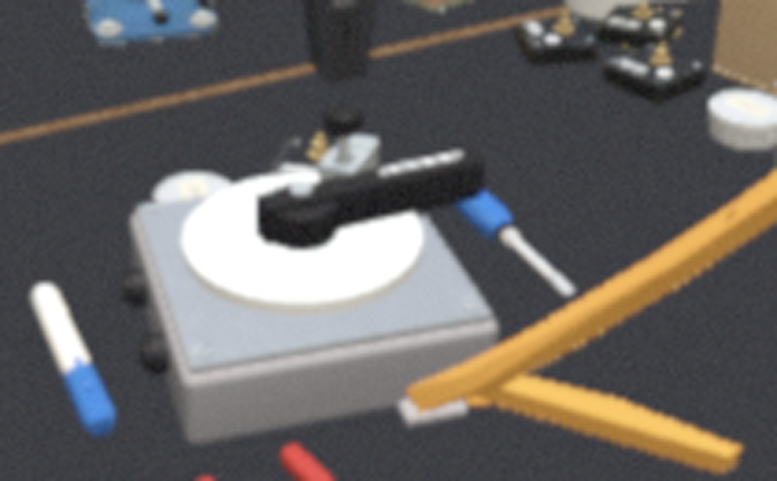

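Lever stands at the post; the fingertips (340,70) are right above the knob (343,118). Pressing.

Emit:
step_arm(increments=[[[0,0,-0.6],[0,0,0]],[[0,0,-0.6],[0,0,0]],[[0,0,-0.6],[0,0,0]],[[0,0,-0.3],[0,0,0]],[[0,0,-0.3],[0,0,0]],[[0,0,-0.2],[0,0,0]],[[0,0,-0.2],[0,0,0]],[[0,0,-0.2],[0,0,0]],[[0,0,-0.2],[0,0,0]],[[0,0,0],[0,0,0]]])

```text
clock: 11.2
tool_pos: [0.5357, 0.1373, 0.1045]
eef_rot: [0.747, 0.664, 0.0, -0.0]
contact_force: [-0.0, -0.6, 0.5]
opening: 0.006
finger_force: 0.0
```

Emit:
step_arm(increments=[[[0,0,-0.1],[0,0,0]],[[0,0,-0.1],[0,0,0]],[[0,0,-0.1],[0,0,0]],[[0,0,-0.1],[0,0,0]],[[0,0,-0.1],[0,0,0]],[[0,0,-0.1],[0,0,0]],[[0,0,-0.1],[0,0,0]],[[0,0,0],[0,0,0]],[[0,0,0],[0,0,0]],[[0,0,0],[0,0,0]]])

```text
clock: 12.2
tool_pos: [0.5363, 0.1377, 0.1011]
eef_rot: [0.747, 0.664, 0.001, 0.001]
contact_force: [-5.7, -1.9, 31.0]
opening: 0.002
finger_force: 15.3
```

Fully down (tip at 101 mm, firm stop at 31 N). Lifting off.

Emit:
step_arm(increments=[[[0,0,0.5],[0,0,0]],[[0,0,1],[0,0,0]],[[0,0,1],[0,0,0]],[[0,0,1],[0,0,0]],[[0,0,1],[0,0,0]],[[0,0,1],[0,0,0]],[[0,0,1],[0,0,0]],[[0,0,0],[0,0,0]],[[0,0,0],[0,0,0]],[[0,0,0],[0,0,0]]])

```text
clock: 13.2
tool_pos: [0.5353, 0.1369, 0.1624]
eef_rot: [0.747, 0.664, -0.0, -0.0]
contact_force: [-0.1, 0.2, -0.9]
opening: 0.005
finger_force: 0.0
```

Run:
```python
from h import *
p,d=snap("scene","sc3")
cv2.imwrite("pics/sc3c.png",cv2.resize(p[170:300,240:450,::-1],None,fx=3.7,fy=3.7,interpolation=cv2.INTER_CUBIC))
```

```text
(no output)
```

View pics/sc3c.png

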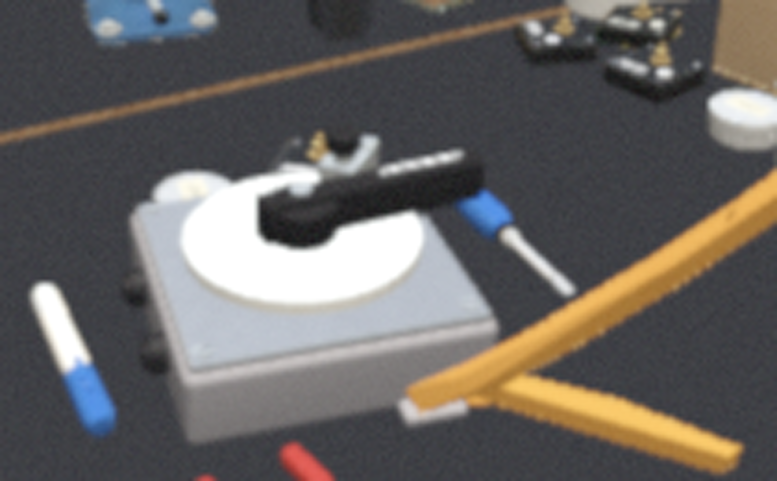

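The knob now sits down on the bracket (343,140), the lever is at off, and the gripper is clear.

```bash
python3 -c "
from plant import r
print(r.finish_job())"
```

```text
the job is handed in; nothing more can be done
None
```

The isolator is off with its lever against the stop post (about 12 N felt at the tool) and the plunger fully down through the padlock hole; the gripper is clear, nothing around the box looks moved in the pictures, and the job was handed in at about 13 s with no verdict returned.

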